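# Cover the prepared vegetables: each lid on its own dish

### The job

The vegetables are prepared: cover each of the four dishes on the table with its own wooden lid, the one of the same shape and size, set down gently (not dropped) so that it lies flat and fully home on the rim. Leave the dishes, the onion and the potato where they are.

Things in the scene. Friction and masses are not known exactly. Their poses are not given: they have to be found in the camera images.
- dish_round_large: large round white stoneware dish, outer diameter 112 mm, inner 100 mm, 50 mm high, peeled potatoes inside, 0.55 kg; origin at the centre of its underside, on the table; z up; it stands loose on the table
- dish_round_small: small round white stoneware dish, outer diameter 80 mm, inner 68 mm, 45 mm high, carrot slices inside, 0.35 kg; origin at the centre of its underside, on the table; z up; it stands loose on the table
- dish_square: square white stoneware dish, outer 86 x 86 mm, inner 74 x 74 mm, 50 mm high, pale green courgette cubes inside, 0.5 kg; x and y along its sides; origin at the centre of its underside, on the table; z up; it stands loose on the table
- dish_oblong: oblong white stoneware dish, outer 116 (along its x) x 72 mm (along its y), inner 104 x 60 mm, 45 mm high, green pods inside, 0.5 kg; origin at the centre of its underside, on the table; z up; it stands loose on the table
- lid_round_large: large round light wooden lid, plate diameter 120 mm, plug diameter 82 mm, about 0.11 kg. A 5 mm deep plug below drops inside the dish's rim with 9 mm play all round; the 8 mm plate rests on the rim. Origin: centre of the plug's underside (5 mm below the rim when home), z up. Round knob, 24 mm diameter, 28 mm tall (13 to 41 mm above the origin).
- lid_round_small: small round light wooden lid, plate diameter 88 mm, plug diameter 50 mm, about 0.07 kg. A 5 mm deep plug below drops inside the dish's rim with 9 mm play all round; the 8 mm plate rests on the rim. Origin: centre of the plug's underside (5 mm below the rim when home), z up. Round knob, 20 mm diameter, 28 mm tall (13 to 41 mm above the origin).
- lid_square: square light wooden lid, plate 94 x 94 mm, plug 56 x 56 mm, about 0.09 kg; fits at any quarter turn. A 5 mm deep plug below drops inside the dish's rim with 9 mm play all round; the 8 mm plate rests on the rim. Origin: centre of the plug's underside (5 mm below the rim when home), z up. Square knob 22 x 22 mm, 28 mm tall (13 to 41 mm above the origin); x, y along the sides of knob and plate.
- lid_oblong: oblong light wooden lid, plate 124 (along its x) x 80 mm (along its y), plug 86 x 42 mm, about 0.1 kg; fits either way round. A 5 mm deep plug below drops inside the dish's rim with 9 mm play all round; the 8 mm plate rests on the rim. Origin: centre of the plug's underside (5 mm below the rim when home), z up. Bar handle, 50 mm along x, 16 mm thick, 28 mm tall (13 to 41 mm above the origin).
- onion: brown onion lying loose among the dishes, 66 mm diameter, 67 mm tall; not part of the job; origin under its centre, on the table
- potato: peeled yellow potato lying loose among the dishes, 74 mm along its x, 52 mm across, 50 mm tall; not part of the job; origin under its centre, on the table
Mind the look-alikes: they are no part of the job. Leave any black or purple look-alike of the lid_square alone. What is shaped like the dish_oblong but pink or purple is not meant.

How it is judged:
By the outcome, as a careful person would: the job done as asked, in the order asked, and still so for the second after the job is handed in, with the robot touching nothing.
It also fails if it takes over 128 s, if anything falls off the work surface, if the arm or the gripper's body presses on something with over 40 N, if the wrist force passes 120 N, or if a joint passes its speed limit or range.

### The arm

A 7-joint arm with a two-finger parallel gripper is mounted at the origin on the work surface. World frame = base frame: x ahead of the robot, y to its left, z up, the work surface at z = 0. Lengths are in m, angles in rad, forces in N, time in s.
With the tool pointing down it reaches from about 0.4 to 0.85 m from the base axis. Payload 4.4 kg.
Tool frame: the origin (TCP) lies midway between the tips of the shut fingers; the grasp point (between the pads) lies 19 mm behind it (robot.grip_point_offset is the distance from the TCP to the grasp point, in m); z points along the fingers, y is the line along which they close (so a half turn about z gives the same grasp; the last joint's range is limited). The gripper opens to 94 mm and grips with 3 to 60 N. Pads are 16 mm wide; open, the fingers measure 119 mm over their backs; the gripper's body (75 mm by 177 mm) begins 78 mm behind the grasp point.
Start: joints at [-1.198, 0.628, 0.038, 1.517, -0.027, 0.996, -0.02], TCP at [0.276, 0.588, 0.205] pointing down, gripper open.
Joint ranges: [-3.06, 3.06], [-0.37, 2.12], [-1.25, 1.32], [0.18, 2.47], [-1.1, 4.24], [0.23, 1.98], [-2.94, 2.94]. Speed limits (rad/s): [2.57, 2.57, 3.14, 3.14, 3.14, 3.14, 3.14].

### API

Orientations are given as a unit quaternion [w, x, y, z].
In Python, from rig import robot gives the robot as it stands. The module is installed in compiled form; this text tells all that it offers.
- The arm moves only by the shell command python3 -m handwheel 'ROWS' [OPENING] [FORCE]. ROWS is rows parted by semicolons, their numbers by spaces, 1 to 10 of them, each of 6 numbers: dx, dy, dz in m, then a rotation vector rx, ry, rz in rad; each row shifts and turns the commanded pose from where the row before left it, along the tool's axes as they then stand; what a row does not reach is not made up. A row lasts 1/12 s, in which the tool goes at most 0.0417 m and 0.125 rad, less where a joint would pass 70% of its speed; a pose out of reach is approached as far as the arm can. OPENING is the opening from 0.0 (shut) to 1.0 (fully open), set as the command begins (- or left out keeps the last). The fingers move at their own pace and stop on an object; FORCE is the grip in N (left out, the last holds). Time passes only in rows, so rows that do not move let the fingers close. It prints the time, the measured TCP pose, the force, the opening and the grip force at its end.
- robot.observe(): the state, without advancing time (a new reading comes with each control period).
- robot.get_image(name): name is "side" or "top"; returns a dict with "color" (420x560x3 uint8, red, green, blue), "range_z" (420x560 float32, m along the optical axis (not along the pixel's ray), 0 where there is no reading), "camera_matrix" (3x3 intrinsics, pixels), "dist" ([k1, k2, p1, p2, k3] as OpenCV has them; the pictures are not rectified), "pose" (4x4, takes a point from camera to world coordinates). Camera axes: x right, y down, z forward; pixel columns grow to the right and rows downward; lengths in m; the calibration is good to about 2 mm. A picture is of the moment at which its call begins.
- robot.close_job(): hands the job in; it is judged then, once.
The state is a dict: "time_s": time; "qpos": joint angles; "qvel": joint speeds; "tau": joint torques, N m; "eef_pos": TCP position; "tool_rot": TCP orientation; "ft_force": force on the tool from outside, world axes, zero at the start; "wrist_torque": the same for the moment, N m; "gripper_width": opening from 0.0 (shut) to 1.0 (fully open); "grip_force": force on a finger pad.
Only numpy, scipy, OpenCV 4.12 (cv2) and the standard library are available. Lean on these libraries where they do the work, as an engineer would, in place of code of your own. Each camera call takes 0.05 s, during which the arm holds its last target. There are 200 camera calls.

## Working session

There is one attempt and no reset: what is moved stays moved. The work goes in short steps, Python scripts to look and compute and a shell command to move; the robot and the scene stay as the last step left them, time stands still between calls to the robot, and variables do not carry over. Pictures are saved under pics/ and viewed, at most 14 in all, crops included, and the job is handed in when it is done.

```bash
mkdir -p pics; cat > h.py <<'E'
from rig import robot
import numpy as np, cv2
def grab(n):
    d=robot.get_image(n); np.savez(f'{n}.npz',**d); return d
def load(n): return dict(np.load(f'{n}.npz'))
def save(img,f): cv2.imwrite('pics/'+f,cv2.cvtColor(img,cv2.COLOR_RGB2BGR))
def rays(d,uv):
    p=cv2.undistortPoints(np.float64(uv).reshape(-1,1,2),d['camera_matrix'],d['dist']).reshape(-1,2)
    r=np.c_[p,np.ones(len(p))]@d['pose'][:3,:3].T
    return d['pose'][:3,3],r
def plane(d,uv,z):
    c,r=rays(d,uv); return c+r*((z-c[2])/r[:,2])[:,None]
def cloud(d):
    h,w=d['range_z'].shape; u,v=np.meshgrid(np.arange(w),np.arange(h))
    c,r=rays(d,np.c_[u.ravel(),v.ravel()]); return (c+r*d['range_z'].reshape(-1,1)).reshape(h,w,3)
E
python3 - <<'E'
from h import *
for n in('top','side'):
    d=grab(n); save(cv2.resize(d['color'],(800,600)),n+'1.png'); print(n,d['pose'].round(3).tolist(),d['camera_matrix'].tolist(),(d['range_z']>0).mean())
print(robot.observe())
E
```

```text
top [[0.008, -0.988, 0.153, 0.344], [-1.0, -0.01, -0.012, -0.054], [0.014, -0.153, -0.988, 1.337], [0.0, 0.0, 0.0, 1.0]] [[405.7871916911257, 0.0, 280.15363973340925], [0.0, 405.7871916911257, 212.93518694240322], [0.0, 0.0, 1.0]] 0.9962074829931973
side [[0.745, -0.519, 0.42, -0.174], [-0.667, -0.59, 0.456, -0.823], [0.011, -0.619, -0.785, 1.372], [0.0, 0.0, 0.0, 1.0]] [[479.11474609024094, 0.0, 281.9234851337169], [0.0, 479.11474609024094, 209.53374889909526], [0.0, 0.0, 1.0]] 0.9962840136054422
{'time_s': 0.1, 'qpos': array([-1.19781773,  0.62920651,  0.03844687,  1.51823047, -0.02703871,
        0.99629554, -0.0199554 ]), 'qvel': array([-0.00285882, -0.00158633,  0.00029341, -0.00234548,  0.00075644,
        0.00084137, -0.00107711]), 'tau': array([ 1.26668521e-03, -5.50800133e+01,  1.14655282e+00, -1.87122649e+01,
       -5.22413955e-02,  1.91046501e-02,  6.54084351e-05]), 'eef_pos': array([0.27585934, 0.58792376, 0.20468865]), 'tool_rot': array([-1.85581068e-04,  2.17622455e-01,  9.76032688e-01, -7.89828405e-04]), 'ft_force': array([-0.83000115, -0.11366625, -0.31546998]), 'wrist_torque': array([-0.03562283, -0.00083617, -0.01766132]), 'grip_force': 0.0, 'gripper_width': 1.002825367855235}
```

View pics/top1.png

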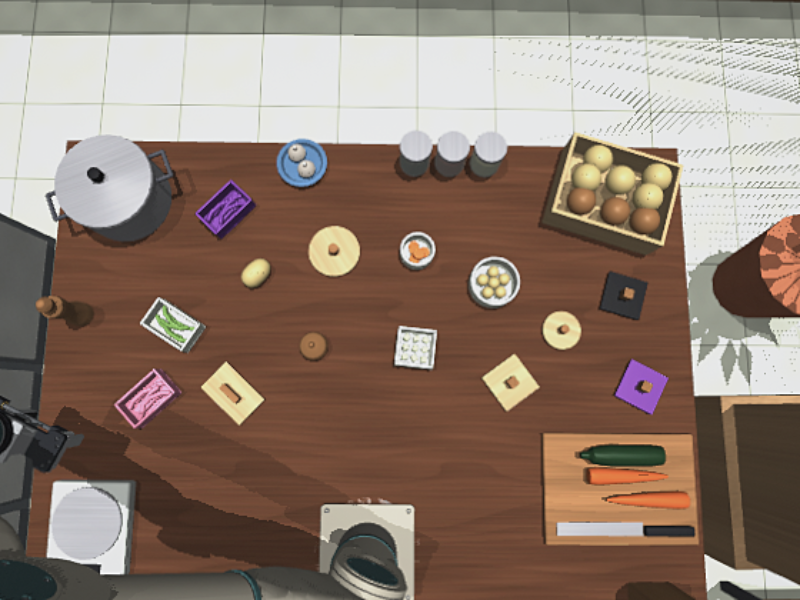

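View pics/side1.png

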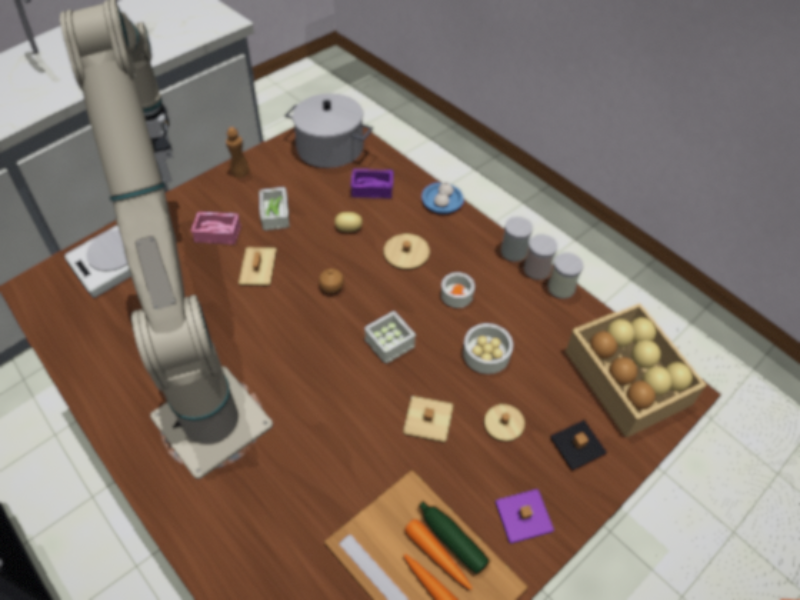

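The top view (800x600) shows:
- **Lids:** large round (333,250), small round (562,330), square (511,382), oblong (232,392).
- **Dishes:** large round with potatoes (495,281), small round with carrots (417,250), square (415,347), oblong white with green pods (173,325).
- **Candidates for lid_square:** light wood (511,382), black (623,295) and purple (642,387). I take the light wood one, since the other two are the named look-alikes.
- **Candidates for dish_oblong:** white (173,325), pink (148,397) and purple (225,208). I take the white one.

The crop will confirm this.

```bash
cat > meas.py <<'E'
from h import *
S={'lid_RL':(333,250),'lid_RS':(562,330),'lid_SQ':(511,382),'lid_OB':(232,392),'dish_RL':(495,281),'dish_RS':(417,250),'dish_SQ':(415,347),'dish_OB':(173,325)}
SIDE={'lid_RL':(406,251),'lid_RS':(505,422),'lid_SQ':(428,419),'lid_OB':(258,266),'dish_RL':(487,348),'dish_RS':(458,290),'dish_SQ':(390,336),'dish_OB':(274,208)}
KNOB={}
def meas(n,d,C,seed,lo,hi):
    """pixels of the part whose depth-height lies in lo..hi near the seed -> rays on the plane of the median height"""
    h,w=d['range_z'].shape
    c0=C[int(seed[1]*.7),int(seed[0]*.7)]
    near=np.hypot(*(C[...,:2]-c0[:2]).transpose(2,0,1))<.085
    hsv=cv2.cvtColor(d['color'],cv2.COLOR_RGB2HSV)
    col=(hsv[...,1]<70)&(hsv[...,2]>100) if n.startswith('dish') else (hsv[...,0]>8)&(hsv[...,0]<32)&(hsv[...,2]>90)
    m=near&(C[...,2]>lo)&(C[...,2]<hi)&col
    v,u=np.nonzero(m); 
    if len(v)<8: return None
    z=np.median(C[m][:,2]); P=plane(d,np.c_[u,v],z)[:,:2]
    (cx,cy),(a,b),ang=cv2.minAreaRect(np.float32(P*1000))
    if b>a: a,b,ang=b,a,ang+90
    return np.r_[cx,cy,z*1000,a,b,ang%180,len(v)].round(1)
if __name__=='__main__':
    for v,sd in(('top',S),('side',SIDE)):
        d=load(v); C=cloud(d)
        print(v,'table z',np.median(C[int(.7*430),int(.7*330),2] if v=='top' else C[int(.7*450),int(.7*330),2]).round(4))
        for n,s in sd.items():
            if n[:3]=='lid': print(n,'plate',meas(n,d,C,s,.006,.02),'knob',meas(n,d,C,s,.03,.06))
            else: print(n,'rim',meas(n,d,C,s,.038,.06))
E
python3 meas.py; python3 - <<'E'
from h import *
d=load('top')['color']; a=cv2.resize(d[210:300,60:195],(400,267),interpolation=2); b=cv2.resize(d[185:300,270:480],(400,219),interpolation=2)
o=np.zeros((500,400,3),np.uint8); o[:267]=a; o[270:489]=b; save(o,'crop1.png')
E
```

```text
top table z -0.0005
lid_RL plate [675.9  85.4  12.  119.6 118.6  12.8 915. ] knob [676.   85.9  38.5  20.4  19.7   1.4  43. ]
lid_RS plate [ 495.3 -436.6   12.   115.    93.    30.1  485. ] knob [ 494.4 -441.6   39.6   16.7   13.   178.    28. ]
lid_SQ plate [ 374.  -305.2   11.6  122.6  114.   126.4  775. ] knob [ 373.3 -322.2   40.    22.8   22.1  134.4   50. ]
lid_OB plate [336.6 298.8  11.2 144.   79.6  47.1 836. ] knob [343.4 306.9  38.4  49.9  15.2  46.6  79. ]
dish_RL rim [ 601.5 -284.7   48.2  110.7  107.5  135.   225. ]
dish_RS rim [ 6.753e+02 -1.094e+02  4.370e+01  7.750e+01  7.550e+01  5.000e-01
  1.290e+02]
dish_SQ rim [ 449.4 -105.    47.8   85.8   85.6  174.2  201. ]
dish_OB rim [496.6 446.8  43.1 117.6  71.8  58.1 209. ]
side table z -0.004
lid_RL plate [663.   85.6  11.9 147.9 135.5 162.4 528. ] knob [669.8  88.7  37.6  26.   19.   48.2  29. ]
lid_RS plate [ 487.1 -437.8   11.9  125.8  119.4   39.5  488. ] knob [ 490.  -443.2   39.6   22.7   18.2    3.9   36. ]
lid_SQ plate [ 371.1 -323.    11.6  136.7  125.2   10.3  692. ] knob [ 367.7 -322.8   38.9   24.6   21.5   35.5   49. ]
lid_OB plate [333.  291.   12.4 165.5 149.   17.  464. ] knob [337.8 305.4  39.4  55.   17.4  47.5  53. ]
dish_RL rim [ 595.6 -284.8   46.1  118.   112.4   31.5  240. ]
dish_RS rim [ 670.  -106.4   42.7   80.7   77.9   34.2  111. ]
dish_SQ rim [ 442.9 -105.    46.6   92.7   89.9   84.3  240. ]
dish_OB rim [491.5 444.8  42.8 123.2  71.8  56.  103. ]
```

View pics/crop1.png

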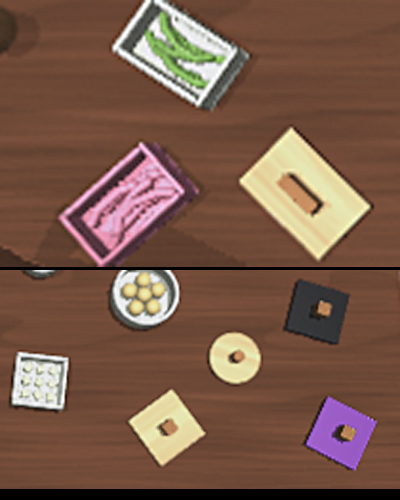

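The crop confirms it. The light square lid is at crop (168,428), with the black (318,312) and purple (342,433) look-alikes apart from it. The white oblong dish with green pods (183,52) is distinct from the pink one (130,200). Next I refine the plate angles with a tighter colour mask.

```bash
cat > m2.py <<'E'
from meas import *
import sys
def plates(v,sd,names):
    d=load(v); hsv=cv2.cvtColor(d['color'],cv2.COLOR_RGB2HSV)
    m=((hsv[...,0]>15)&(hsv[...,0]<32)&(hsv[...,2]>150)&(hsv[...,1]>50)&(hsv[...,1]<160)).astype(np.uint8)
    n,L=cv2.connectedComponents(m)
    for k in names:
        s=(np.array(sd[k])*.7).astype(int); w=L[s[1]-14:s[1]+14,s[0]-14:s[0]+14]; l=np.bincount(w[w>0]).argmax()
        y,x=np.nonzero(L==l); P=plane(d,np.c_[x,y],.0125)[:,:2]
        r=cv2.minAreaRect(np.float32(P*1000)); print(v,k,np.round(r[0],1),np.round(r[1],1),round(r[2],1))
if __name__=='__main__':
    for v,sd in(('top',S),('side',SIDE)): plates(v,sd,list(S)[:4])
    d=load('top');C=cloud(d); c,r=rays(d,[[280,210]])
    # two-ray knob heights
    A,B=load('top'),load('side')
    def kn(d,s):
        hsv=cv2.cvtColor(d['color'],cv2.COLOR_RGB2HSV); C=cloud(d); s=(np.array(s)*.7).astype(int)
        y,x=np.nonzero((C[...,2]>.03)[s[1]-14:s[1]+14,s[0]-14:s[0]+14]); return [[x.mean()+s[0]-14,y.mean()+s[1]-14]]
    for k in list(S)[:4]:
        c1,r1=rays(A,kn(A,S[k])); c2,r2=rays(B,kn(B,SIDE[k])); r1,r2=r1[0],r2[0]
        t=np.linalg.lstsq(np.c_[r1,-r2],c2-c1,rcond=None)[0]; p,q=c1+t[0]*r1,c2+t[1]*r2
        print(k,'knob two-view',((p+q)/2*1000).round(1),'gap',(np.linalg.norm(p-q)*1000).round(1))
E
python3 m2.py
```

```text
top lid_RL [676.1  86.9] [116.9 117.4] 0.7
top lid_RS [ 492.7 -442.9] [86.2 86.8] 0.5
top lid_SQ [ 373.2 -321.8] [94.4 94.5] 35.8
top lid_OB [342.  307.6] [122.9  80.1] 46.8
side lid_RL [673.5  86.6] [122.1 121.5] 83.8
side lid_RS [ 490.9 -442. ] [86.8 88.4] 47.8
side lid_SQ [ 370.9 -321.5] [97.8 97.6] 35.7
side lid_OB [340.8 309. ] [125.8  84.5] 48.3
lid_RL knob two-view [675.3  87.1  36.9] gap 2.4
lid_RS knob two-view [ 495.3 -440.3   30.5] gap 3.1
lid_SQ knob two-view [ 370.8 -322.1   32.7] gap 3.7
lid_OB knob two-view [341.9 309.   32.8] gap 4.1
```

```bash
cat > go.py <<'E'
from h import robot
import sys, numpy as np
from scipy.spatial.transform import Rotation as R
s=robot.observe(); x,y,z,psi=map(float,sys.argv[1:5])
q=s['tool_rot']; r=R.from_quat(np.r_[q[1:],q[0]]); M=r.as_matrix()
p=np.radians(psi); T=R.from_matrix([[np.cos(p),np.sin(p),0],[np.sin(p),-np.cos(p),0],[0,0,-1]])
d=M.T@(np.array([x,y,z])/1000-s['eef_pos']); w=(r.inv()*T).as_rotvec()
print('t',round(s['time_s'],2),'pos',(s['eef_pos']*1000).round(1),'psi',np.degrees(np.arctan2(M[1,0],M[0,0])).round(1),'q7',s['qpos'][6].round(2),'F',s['ft_force'].round(1))
print('tool delta',d.round(4),'rotvec',w.round(3),'rows >=',np.ceil(np.linalg.norm(d[:2])/.0417),np.ceil(np.linalg.norm(w)/.125))
E
python3 go.py 341.5 308 150 227
```

```text
t 0.1 pos [275.9 587.9 204.7] psi 154.9 q7 -0.02 F [-0.8 -0.1 -0.3]
tool delta [-0.1783 -0.2254  0.0551] rotvec [-1.000e-03 -1.000e-03 -1.259e+00] rows >= 7.0 11.0
```

```bash
python3 -m handwheel '-.0223 -.0282 .007 0 0 0;-.0223 -.0282 .007 0 0 0;-.0223 -.0282 .007 0 0 0;-.0223 -.0282 .007 0 0 0;-.0223 -.0282 .007 0 0 0;-.0223 -.0282 .007 0 0 0;-.0223 -.0282 .007 0 0 0;-.0223 -.0282 .007 0 0 0' 1.0 20 && python3 -m handwheel '0 0 0 0 0 -.12;0 0 0 0 0 -.12;0 0 0 0 0 -.12;0 0 0 0 0 -.12;0 0 0 0 0 -.12;0 0 0 0 0 -.12;0 0 0 0 0 -.12;0 0 0 0 0 -.12;0 0 0 0 0 -.12;0 0 0 0 0 -.12' && python3 go.py 341.5 308 70 227
```

```text
time_s: 0.77
eef_pos: [0.3417, 0.3066, 0.1491]
tool_rot: [-0.0, 0.217, 0.976, -0.0]
ft_force: [0.1, 0.5, 0.4]
gripper_width: 0.998
grip_force: 0.0
time_s: 1.6
eef_pos: [0.3417, 0.3082, 0.1493]
tool_rot: [-0.0, -0.374, 0.927, -0.0]
ft_force: [-0.0, -1.3, -0.4]
gripper_width: 0.999
grip_force: 0.0
t 1.6 pos [341.7 308.2 149.3] psi -136.1 q7 1.28 F [-0.  -1.3 -0.4]
tool delta [ 0.0002 -0.      0.0793] rotvec [ 0.    -0.    -0.053] rows >= 1.0 1.0
```

```bash
python3 -m handwheel '0 0 .03 0 0 -.053;0 0 .03 0 0 0;0 0 .03 0 0 0;0 0 .02 0 0 0;0 0 .012 0 0 0;0 0 .008 0 0 0;0 0 .002 0 0 0;0 0 0 0 0 0' && python3 -m handwheel '0 0 0 0 0 0;0 0 0 0 0 0;0 0 0 0 0 0;0 0 0 0 0 0;0 0 0 0 0 0;0 0 0 0 0 0;0 0 0 0 0 0;0 0 0 0 0 0;0 0 0 0 0 0;0 0 0 0 0 0' 0 20
```

```text
time_s: 2.27
eef_pos: [0.3416, 0.3084, 0.0172]
tool_rot: [-0.0, -0.396, 0.918, -0.0]
ft_force: [0.1, 0.5, 0.7]
gripper_width: 1.001
grip_force: 0.0
time_s: 3.1
eef_pos: [0.3417, 0.3084, 0.0175]
tool_rot: [-0.0, -0.396, 0.918, 0.0]
ft_force: [-0.6, 0.2, -1.4]
gripper_width: 0.331
grip_force: 0.0
```

```bash
python3 -m handwheel '0 0 0 0 0 0;0 0 0 0 0 0;0 0 0 0 0 0;0 0 0 0 0 0;0 0 0 0 0 0;0 0 0 0 0 0' && python3 -m handwheel '0 0 -.02 0 0 0;0 0 -.03 0 0 0;0 0 -.03 0 0 0;0 0 -.03 0 0 0' && python3 go.py 495.5 446.3 130 237
```

```text
time_s: 3.6
eef_pos: [0.3418, 0.3083, 0.0174]
tool_rot: [-0.0, -0.396, 0.918, -0.0]
ft_force: [-0.1, -0.4, -0.4]
gripper_width: 0.17
grip_force: 20.0
time_s: 3.93
eef_pos: [0.3411, 0.308, 0.1284]
tool_rot: [-0.001, -0.396, 0.918, -0.0]
ft_force: [1.1, 0.2, -1.0]
gripper_width: 0.166
grip_force: 20.0
t 3.93 pos [341.1 308.  128.4] psi -133.3 q7 1.28 F [ 1.1  0.2 -1. ]
tool delta [-0.2065 -0.0174 -0.0019] rotvec [ 0.    -0.001 -0.18 ] rows >= 5.0 2.0
```

```bash
python3 -m handwheel '-.0344 -.0029 0 0 0 0;-.0344 -.0029 0 0 0 0;-.0344 -.0029 0 0 0 0;-.0344 -.0029 0 0 0 0;-.0344 -.0029 0 0 0 0;-.0344 -.0029 0 0 0 0;0 0 0 0 0 -.09;0 0 0 0 0 -.09;0 0 .02 0 0 0;0 0 0 0 0 0' && python3 go.py 495.5 446.3 62 237
```

```text
time_s: 4.77
eef_pos: [0.4945, 0.4445, 0.104]
tool_rot: [-0.003, -0.477, 0.879, -0.001]
ft_force: [-0.3, -1.1, -1.8]
gripper_width: 0.168
grip_force: 20.0
t 4.77 pos [494.5 444.5 104. ] psi -123.0 q7 1.51 F [-0.3 -1.1 -1.8]
tool delta [-0.0023  0.      0.042 ] rotvec [ 0.001 -0.006 -0.001] rows >= 1.0 1.0
```

Still 42 mm above the contact height. I take one side look to check that the held lid lines up over the dish.

```bash
python3 -m handwheel '-.0023 0 .016 0 0 0;0 0 .014 0 0 0;0 0 .006 0 0 0;0 0 0 0 0 0' && python3 - <<'E'
from h import *
a=grab('side')['color'][90:220,110:290]; b=grab('top')['color'][170:300,60:240]
save(np.vstack([cv2.resize(a,(410,296),interpolation=2),cv2.resize(b,(410,296),interpolation=2)]),'ob.png')
E
```

```text
time_s: 5.1
eef_pos: [0.4961, 0.4471, 0.0695]
tool_rot: [-0.002, -0.477, 0.879, -0.001]
ft_force: [0.1, 0.3, -1.3]
gripper_width: 0.167
grip_force: 20.0
```

View pics/ob.png

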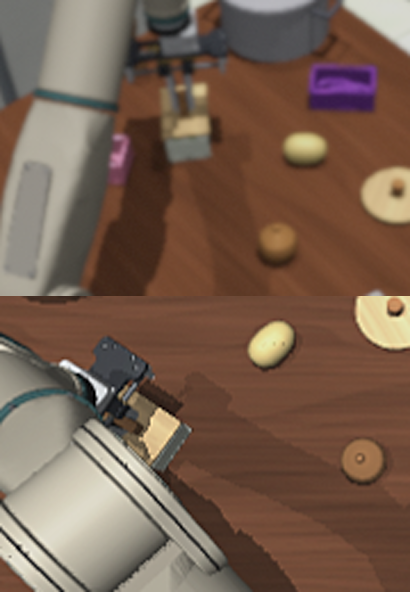

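The held lid sits over the white dish in both views (side crop 187,130; top crop 160,435), with its edges parallel to the rim. Next I lower it slowly.

```bash
python3 -m handwheel '0 0 .004 0 0 0;0 0 .003 0 0 0;0 0 .002 0 0 0;0 0 .001 0 0 0;0 0 0 0 0 0' && python3 -m handwheel '0 0 .001 0 0 0;0 0 .001 0 0 0;0 0 0 0 0 0;0 0 0 0 0 0'
```

```text
time_s: 5.62
eef_pos: [0.4973, 0.4484, 0.0613]
tool_rot: [-0.0, -0.477, 0.879, -0.0]
ft_force: [-0.3, 0.2, -1.6]
gripper_width: 0.168
grip_force: 20.0
time_s: 5.95
eef_pos: [0.4974, 0.4485, 0.0595]
tool_rot: [-0.0, -0.477, 0.879, 0.0]
ft_force: [-1.5, 0.7, -1.3]
gripper_width: 0.172
grip_force: 20.0
```

```bash
python3 -m handwheel '.0025 0 .001 0 0 0;0 0 .0005 0 0 0;0 0 0 0 0 0' && python3 -m handwheel '0 0 .0007 0 0 0;0 0 .0007 0 0 0;0 0 0 0 0 0'
```

```text
time_s: 6.2
eef_pos: [0.4959, 0.4461, 0.0578]
tool_rot: [-0.0, -0.477, 0.879, -0.0]
ft_force: [0.3, 0.1, -0.9]
gripper_width: 0.168
grip_force: 20.0
time_s: 6.45
eef_pos: [0.4961, 0.4464, 0.0575]
tool_rot: [0.0, -0.477, 0.879, -0.0]
ft_force: [-0.5, -2.1, 5.1]
gripper_width: 0.172
grip_force: 20.0
```

```bash
python3 -m handwheel '0 0 0 0 0 0;0 0 0 0 0 0;0 0 0 0 0 0;0 0 0 0 0 0;0 0 0 0 0 0;0 0 0 0 0 0' 0.6 && python3 -m handwheel '0 0 -.01 0 0 0;0 0 -.025 0 0 0;0 0 -.035 0 0 0;0 0 -.035 0 0 0' && python3 go.py 674.5 87 150 180
```

```text
time_s: 6.95
eef_pos: [0.496, 0.4464, 0.0565]
tool_rot: [-0.0, -0.477, 0.879, 0.0]
ft_force: [0.6, 0.4, 0.9]
gripper_width: 0.559
grip_force: 0.0
time_s: 7.28
eef_pos: [0.4954, 0.4459, 0.1626]
tool_rot: [-0.001, -0.477, 0.879, -0.0]
ft_force: [0.6, 0.8, -0.1]
gripper_width: 0.597
grip_force: 0.0
t 7.28 pos [495.4 445.9 162.6] psi -123.0 q7 1.53 F [ 0.6  0.8 -0.1]
tool delta [ 0.2033 -0.3458  0.0127] rotvec [-0.    -0.002  0.994] rows >= 10.0 8.0
```

```bash
python3 -m handwheel '.0203 -.0346 .001 0 0 0;.0203 -.0346 .001 0 0 0;.0203 -.0346 .001 0 0 0;.0203 -.0346 .001 0 0 0;.0203 -.0346 .001 0 0 0;.0203 -.0346 .001 0 0 0;.0203 -.0346 .001 0 0 0;.0203 -.0346 .001 0 0 0;.0203 -.0346 .001 0 0 0;.0203 -.0346 .001 0 0 0' && python3 -m handwheel '0 0 0 0 0 .12;0 0 0 0 0 .12;0 0 0 0 0 .12;0 0 0 0 0 .12;0 0 0 0 0 .12;0 0 0 0 0 .12;0 0 0 0 0 .12;0 0 0 0 0 .12;0 0 0 0 0 .03;0 0 0 0 0 0' && python3 go.py 674.5 87 70 180; python3 - <<'E'
from m2 import *
grab('top'); from meas import *
d=load('top');C=cloud(d); m=meas('dish_OB',d,C,S['dish_OB'],.0,.035)
save(cv2.resize(d['color'][190:270,80:190],(660,480),interpolation=2),'ob2.png')
s=C[205:250,100:142,2]; print((s*1000).round()[::6,::6])
E
```

```text
time_s: 8.12
eef_pos: [0.6762, 0.0856, 0.1525]
tool_rot: [0.0, -0.477, 0.879, -0.0]
ft_force: [1.2, 0.8, -0.4]
gripper_width: 0.597
grip_force: 0.0
time_s: 8.95
eef_pos: [0.6755, 0.0879, 0.1522]
tool_rot: [0.0, -0.003, 1.0, -0.0]
ft_force: [1.5, -0.3, 0.2]
gripper_width: 0.6
grip_force: 0.0
t 8.95 pos [675.5  87.9 152.2] psi -179.7 q7 1.31 F [ 1.5 -0.3  0.2]
tool delta [ 0.001  -0.0009  0.0822] rotvec [-0.     0.001  0.006] rows >= 1.0 1.0
[[-0. -0. -3. -4. -1. -1. -7.]
 [-1. 54. 52. 50.  0.  4.  1.]
 [-2. 52. 49. 52. 49. -5. -0.]
 [53. 52. 81. 68. 49. 49. 49.]
 [-2. 51. 52. 80. 50. 52. 54.]
 [-1. -2. 53. 46. 53. 50. 25.]
 [-3. -2.  1. 51. 51. 46. -5.]
 [-3. -1. -5.  0. -6. -2.  2.]]
```

View pics/ob2.png

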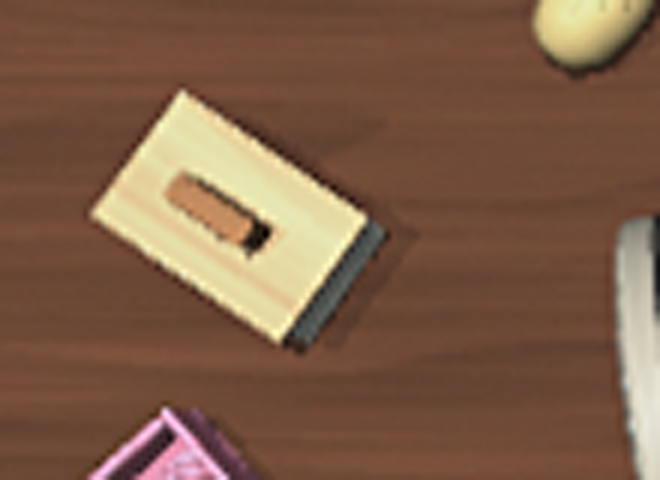

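The oblong lid (crop 235,215) lies flat on its white dish. Its plate is at about 51–53 mm all over, against an expected 53 mm, so it is home. Now the large round lid.

```bash
python3 -m handwheel '.001 -.001 .03 0 0 0;0 0 .03 0 0 0;0 0 .03 0 0 0;0 0 .02 0 0 0;0 0 .014 0 0 0;0 0 .008 0 0 0;0 0 .003 0 0 0;0 0 0 0 0 0' && python3 -m handwheel '0 0 0 0 0 0;0 0 0 0 0 0;0 0 0 0 0 0;0 0 0 0 0 0;0 0 0 0 0 0;0 0 0 0 0 0;0 0 0 0 0 0;0 0 0 0 0 0' 0 20
```

```text
time_s: 9.67
eef_pos: [0.6747, 0.0867, 0.0167]
tool_rot: [0.0, -0.002, 1.0, 0.0]
ft_force: [-0.9, 0.6, 0.5]
gripper_width: 0.596
grip_force: 0.0
time_s: 10.33
eef_pos: [0.6747, 0.0868, 0.0171]
tool_rot: [0.0, -0.002, 1.0, 0.0]
ft_force: [-1.2, 0.6, 4.3]
gripper_width: 0.25
grip_force: 20.0
```

```bash
python3 -m handwheel '0 0 -.015 0 0 0;0 0 -.03 0 0 0;0 0 -.035 0 0 0;0 0 -.035 0 0 0;0 0 0 0 0 0' && python3 go.py 600 -284.7 130 180
```

```text
time_s: 10.75
eef_pos: [0.6792, 0.0874, 0.1399]
tool_rot: [0.006, -0.002, 1.0, 0.001]
ft_force: [1.6, 1.2, -0.3]
gripper_width: 0.25
grip_force: 20.0
t 10.75 pos [679.2  87.4 139.9] psi -179.8 q7 1.3 F [ 1.6  1.2 -0.3]
tool delta [ 0.0808 -0.3718  0.0081] rotvec [0.002 0.013 0.004] rows >= 10.0 1.0
```

```bash
python3 -m handwheel '.0077 -.0371 0 0 0 0;.0077 -.0371 0 0 0 0;.0077 -.0371 0 0 0 0;.0077 -.0371 0 0 0 0;.0077 -.0371 0 0 0 0;.0077 -.0371 0 0 0 0;.0077 -.0371 0 0 0 0;.0077 -.0371 0 0 0 0;.0077 -.0371 0 0 0 0;.0077 -.0371 0 0 0 0' && python3 -m handwheel '0 0 .02 0 0 0;0 0 .02 0 0 0;0 0 .01 0 0 0;0 0 0 0 0 0;0 0 0 0 0 0' && python3 go.py 600 -284.7 67 180
```

```text
time_s: 11.58
eef_pos: [0.5979, -0.2866, 0.1318]
tool_rot: [-0.0, -0.002, 1.0, -0.0]
ft_force: [0.9, -0.1, -1.4]
gripper_width: 0.25
grip_force: 20.0
time_s: 12.0
eef_pos: [0.5989, -0.2838, 0.0814]
tool_rot: [-0.0, -0.003, 1.0, 0.0]
ft_force: [-0.4, -0.8, 0.1]
gripper_width: 0.249
grip_force: 20.0
t 12.0 pos [ 598.9 -283.8   81.4] psi -179.7 q7 1.84 F [-0.4 -0.8  0.1]
tool delta [-0.0011 -0.0009  0.0144] rotvec [ 0.001 -0.001  0.005] rows >= 1.0 1.0
```

```bash
python3 -m handwheel '-.001 -.001 .007 0 0 0;0 0 .005 0 0 0;0 0 .003 0 0 0;0 0 .001 0 0 0;0 0 0 0 0 0;0 0 0 0 0 0' && python3 -m handwheel '0 0 .001 0 0 0;0 0 .001 0 0 0;0 0 .0007 0 0 0;0 0 0 0 0 0;0 0 0 0 0 0'
```

```text
time_s: 12.5
eef_pos: [0.6001, -0.2857, 0.0657]
tool_rot: [0.0, -0.002, 1.0, -0.0]
ft_force: [0.1, 0.3, -0.3]
gripper_width: 0.253
grip_force: 20.0
time_s: 12.92
eef_pos: [0.5999, -0.2858, 0.0628]
tool_rot: [-0.0, -0.002, 1.0, 0.0]
ft_force: [-0.1, 0.4, -1.2]
gripper_width: 0.249
grip_force: 20.0
```

```bash
python3 -m handwheel '0 0 .0006 0 0 0;0 0 .0006 0 0 0;0 0 0 0 0 0;0 0 0 0 0 0'
```

```text
time_s: 13.25
eef_pos: [0.6001, -0.2858, 0.0621]
tool_rot: [0.0, -0.002, 1.0, -0.0]
ft_force: [-1.4, 0.6, 3.6]
gripper_width: 0.25
grip_force: 20.0
```

Contact came at the expected height. Releasing, then on to the square lid.

```bash
python3 -m handwheel '0 0 0 0 0 0;0 0 0 0 0 0;0 0 0 0 0 0;0 0 0 0 0 0;0 0 0 0 0 0;0 0 0 0 0 0' 0.6 && python3 -m handwheel '0 0 -.01 0 0 0;0 0 -.025 0 0 0;0 0 -.03 0 0 0;0 0 -.03 0 0 0;0 0 0 0 0 0' && python3 go.py 372 -321.8 140 125.8
```

```text
time_s: 13.75
eef_pos: [0.5999, -0.2857, 0.0615]
tool_rot: [-0.0, -0.002, 1.0, 0.0]
ft_force: [-0.4, 0.7, -0.8]
gripper_width: 0.593
grip_force: 0.0
time_s: 14.17
eef_pos: [0.6041, -0.2873, 0.1639]
tool_rot: [0.005, -0.002, 1.0, -0.002]
ft_force: [0.5, -0.5, 0.5]
gripper_width: 0.602
grip_force: 0.0
t 14.17 pos [ 604.1 -287.3  163.9] psi -179.8 q7 1.85 F [ 0.5 -0.5  0.5]
tool delta [ 0.2324 -0.0335  0.0216] rotvec [0.001 0.012 0.95 ] rows >= 6.0 8.0
```

```bash
python3 -m handwheel '.038 -.006 .0036 0 0 0;.038 -.006 .0036 0 0 0;.038 -.006 .0036 0 0 0;.038 -.006 .0036 0 0 0;.038 -.006 .0036 0 0 0;.038 -.006 .0036 0 0 0' && python3 -m handwheel '0 0 0 0 0 .119;0 0 0 0 0 .119;0 0 0 0 0 .119;0 0 0 0 0 .119;0 0 0 0 0 .119;0 0 0 0 0 .119;0 0 0 0 0 .119;0 0 0 0 0 .119;0 0 0 0 0 0;0 0 0 0 0 0' && python3 go.py 372 -321.8 60 125.8; python3 - <<'E'
from h import *
d=grab('top');C=cloud(d)
c=np.array([.600,-.285]); 
save(cv2.resize(d['color'][150:290,270:450],(720,560),interpolation=2),'rl2.png')
r=np.hypot(C[...,0]-c[0],C[...,1]-c[1]); m=r<.07
for q in range(8):
    a=np.arctan2(C[...,1]-c[1],C[...,0]-c[0]); k=m&(r<.052)&(r>.025)&(np.abs(a-(q-3.5)*np.pi/4)<.39); print((np.median(C[k][:,2])*1000).round(1),end=' ')
E
```

```text
time_s: 14.67
eef_pos: [0.3705, -0.3228, 0.1355]
tool_rot: [0.0, -0.002, 1.0, -0.0]
ft_force: [0.0, -0.9, -0.8]
gripper_width: 0.596
grip_force: 0.0
time_s: 15.5
eef_pos: [0.3724, -0.3226, 0.1354]
tool_rot: [0.0, 0.455, 0.891, -0.0]
ft_force: [1.0, -0.5, 0.2]
gripper_width: 0.603
grip_force: 0.0
t 15.5 pos [ 372.4 -322.6  135.4] psi 125.9 q7 1.35 F [ 1.  -0.5  0.2]
tool delta [0.001  0.0002 0.0754] rotvec [0.    0.001 0.002] rows >= 1.0 1.0
57.0 56.9 58.2 56.5 57.4 57.2 56.5 57.0
```

View pics/rl2.png

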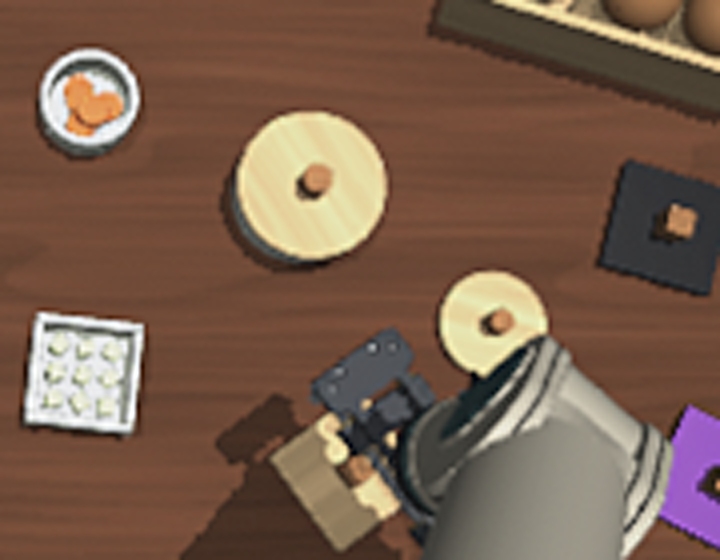

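The large lid is level, at about 57 mm in all sectors against an expected 58 mm (crop 312,187). The fingers straddle the square lid's knob (355,468). Now down and grip.

```bash
python3 -m handwheel '.001 0 .03 0 0 0;0 0 .03 0 0 0;0 0 .025 0 0 0;0 0 .018 0 0 0;0 0 .01 0 0 0;0 0 .005 0 0 0;0 0 0 0 0 0' && python3 -m handwheel '0 0 0 0 0 0;0 0 0 0 0 0;0 0 0 0 0 0;0 0 0 0 0 0;0 0 0 0 0 0;0 0 0 0 0 0;0 0 0 0 0 0;0 0 0 0 0 0' 0 20 && python3 -m handwheel '0 0 -.015 0 0 0;0 0 -.025 0 0 0;0 0 -.03 0 0 0;0 0 -.03 0 0 0;0 0 0 0 0 0' && python3 go.py 448 -105 130 84.2
```

```text
time_s: 16.13
eef_pos: [0.3713, -0.3217, 0.0165]
tool_rot: [-0.0, 0.456, 0.89, 0.0]
ft_force: [-0.4, 0.8, 0.4]
gripper_width: 0.599
grip_force: 0.0
time_s: 16.8
eef_pos: [0.3719, -0.322, 0.0175]
tool_rot: [0.0, 0.456, 0.89, -0.0]
ft_force: [0.2, -0.6, 5.4]
gripper_width: 0.234
grip_force: 20.0
time_s: 17.22
eef_pos: [0.3739, -0.324, 0.1214]
tool_rot: [0.004, 0.456, 0.89, -0.001]
ft_force: [-0.0, -0.9, -0.5]
gripper_width: 0.234
grip_force: 20.0
t 17.22 pos [ 373.9 -324.   121.4] psi 125.7 q7 1.36 F [-0.  -0.9 -0.5]
tool delta [ 0.1346  0.188  -0.0093] rotvec [0.005 0.007 0.724] rows >= 6.0 6.0
```

```bash
python3 -m handwheel '.022 .0312 -.0015 0 0 0;.022 .0312 -.0015 0 0 0;.022 .0312 -.0015 0 0 0;.022 .0312 -.0015 0 0 0;.022 .0312 -.0015 0 0 0;.022 .0312 -.0015 0 0 0' && python3 -m handwheel '0 0 0 0 0 .1207;0 0 0 0 0 .1207;0 0 0 0 0 .1207;0 0 0 0 0 .1207;0 0 0 0 0 .1207;0 0 0 0 0 .1207;0 0 .02 0 0 0;0 0 .02 0 0 0;0 0 0 0 0 0;0 0 0 0 0 0' && python3 go.py 448 -105 66 84.2
```

```text
time_s: 17.72
eef_pos: [0.4464, -0.1037, 0.1256]
tool_rot: [-0.0, 0.456, 0.89, -0.0]
ft_force: [0.6, 1.0, -0.6]
gripper_width: 0.236
grip_force: 20.0
time_s: 18.55
eef_pos: [0.4453, -0.1053, 0.0852]
tool_rot: [-0.001, 0.742, 0.67, -0.001]
ft_force: [-0.4, 0.3, -0.9]
gripper_width: 0.23
grip_force: 20.0
t 18.55 pos [ 445.3 -105.3   85.2] psi 84.2 q7 0.43 F [-0.4  0.3 -0.9]
tool delta [0.0006 0.0027 0.0192] rotvec [-0.003 -0.    -0.   ] rows >= 1.0 1.0
```

```bash
python3 -m handwheel '.0006 .0024 .008 0 0 0;0 0 .006 0 0 0;0 0 .004 0 0 0;0 0 .002 0 0 0;0 0 0 0 0 0;0 0 0 0 0 0' && python3 -m handwheel '0 0 .001 0 0 0;0 0 .0007 0 0 0;0 0 0 0 0 0;0 0 0 0 0 0'
```

```text
time_s: 19.05
eef_pos: [0.449, -0.1052, 0.0661]
tool_rot: [0.0, 0.742, 0.67, 0.0]
ft_force: [-0.4, -0.2, -0.6]
gripper_width: 0.232
grip_force: 20.0
time_s: 19.38
eef_pos: [0.449, -0.1051, 0.0644]
tool_rot: [0.0, 0.742, 0.67, 0.0]
ft_force: [0.4, 0.5, -1.7]
gripper_width: 0.234
grip_force: 20.0
```

```bash
python3 -m handwheel '0 0 .001 0 0 0;0 0 .0006 0 0 0;0 0 0 0 0 0;0 0 0 0 0 0' && python3 -m handwheel '0 0 .0005 0 0 0;0 0 0 0 0 0;0 0 0 0 0 0'
```

```text
time_s: 19.72
eef_pos: [0.4489, -0.1051, 0.0627]
tool_rot: [-0.0, 0.742, 0.67, -0.0]
ft_force: [0.4, -0.2, -0.4]
gripper_width: 0.232
grip_force: 20.0
time_s: 19.97
eef_pos: [0.449, -0.1051, 0.0625]
tool_rot: [0.0, 0.742, 0.67, 0.0]
ft_force: [-0.1, 0.8, 5.6]
gripper_width: 0.232
grip_force: 20.0
```

```bash
python3 -m handwheel '0 0 0 0 0 0;0 0 0 0 0 0;0 0 0 0 0 0;0 0 0 0 0 0;0 0 0 0 0 0;0 0 0 0 0 0' 0.6 && python3 -m handwheel '0 0 -.01 0 0 0;0 0 -.025 0 0 0;0 0 -.03 0 0 0;0 0 -.03 0 0 0;0 0 0 0 0 0' && python3 go.py 492 -442 140 84.2
```

```text
time_s: 20.47
eef_pos: [0.449, -0.1051, 0.0622]
tool_rot: [-0.0, 0.742, 0.67, -0.0]
ft_force: [0.2, 0.3, -0.2]
gripper_width: 0.592
grip_force: 0.0
time_s: 20.88
eef_pos: [0.452, -0.1061, 0.1615]
tool_rot: [0.003, 0.742, 0.67, 0.003]
ft_force: [0.6, 1.0, -0.6]
gripper_width: 0.599
grip_force: 0.0
t 20.88 pos [ 452.  -106.1  161.5] psi 84.2 q7 0.36 F [ 0.6  1.  -0.6]
tool delta [-0.3301  0.0737  0.0223] rotvec [ 0.008  0.001 -0.   ] rows >= 9.0 1.0
```

```bash
python3 -m handwheel '-.0367 .0082 .002 0 0 0;-.0367 .0082 .002 0 0 0;-.0367 .0082 .002 0 0 0;-.0367 .0082 .002 0 0 0;-.0367 .0082 .002 0 0 0;-.0367 .0082 .002 0 0 0;-.0367 .0082 .002 0 0 0;-.0367 .0082 .002 0 0 0;-.0367 .0082 .002 0 0 0;0 0 0 0 0 0' && python3 -m handwheel '0 0 .02 0 0 0;0 0 .02 0 0 0;0 0 .02 0 0 0;0 0 0 0 0 0;0 0 0 0 0 0' && python3 go.py 492 -442 17 84.2; python3 - <<'E'
from h import *
d=grab('top');C=cloud(d)
save(cv2.resize(d['color'][150:290,270:450],(720,560),interpolation=2),'sq2.png')
c=np.array([.449,-.105]); D=C[...,:2]-c; r=np.hypot(*D.transpose(2,0,1)); a=np.arctan2(D[...,1],D[...,0])
for q in range(8):
    k=(r<.042)&(r>.022)&(np.abs(a-(q-3.5)*np.pi/4)<.39); print((np.median(C[k][:,2])*1000).round(1),end=' ')
E
```

```text
time_s: 21.72
eef_pos: [0.4865, -0.4503, 0.1381]
tool_rot: [0.002, 0.744, 0.668, -0.003]
ft_force: [-0.7, -0.3, 0.5]
gripper_width: 0.599
grip_force: 0.0
time_s: 22.13
eef_pos: [0.4882, -0.4402, 0.0779]
tool_rot: [-0.002, 0.742, 0.67, -0.0]
ft_force: [1.0, 0.0, -0.1]
gripper_width: 0.599
grip_force: 0.0
t 22.13 pos [ 488.2 -440.2   77.9] psi 84.2 q7 0.85 F [ 1.   0.  -0.1]
tool delta [-0.0016  0.0042  0.0609] rotvec [-0.003 -0.002 -0.   ] rows >= 1.0 1.0
56.8 56.7 56.5 57.2 57.0 56.8 56.2 56.6
```

View pics/sq2.png

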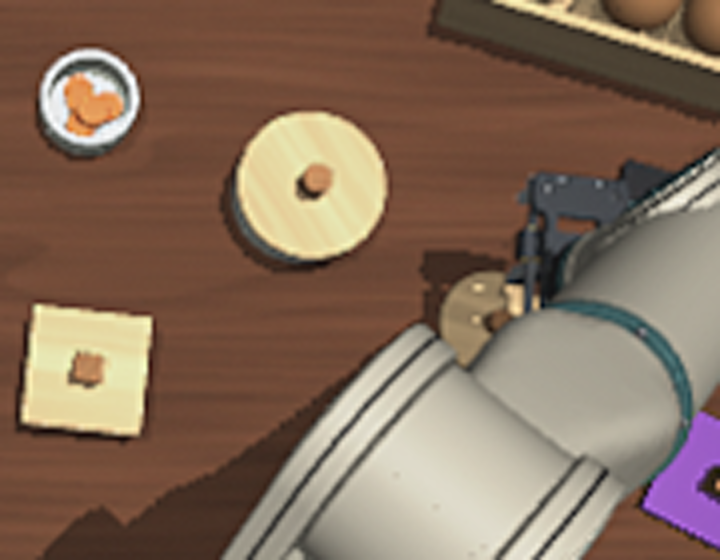

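The square lid (crop 88,370) lies level, at about 57 mm everywhere, and square to its dish. The hand is over the small round lid (495,318).

```bash
python3 -m handwheel '-.0016 .0035 .018 0 0 0;0 0 .018 0 0 0;0 0 .014 0 0 0;0 0 .008 0 0 0;0 0 .003 0 0 0;0 0 0 0 0 0' && python3 -m handwheel '0 0 0 0 0 0;0 0 0 0 0 0;0 0 0 0 0 0;0 0 0 0 0 0;0 0 0 0 0 0;0 0 0 0 0 0;0 0 0 0 0 0;0 0 0 0 0 0' 0 20 && python3 -m handwheel '0 0 -.015 0 0 0;0 0 -.025 0 0 0;0 0 -.03 0 0 0;0 0 -.035 0 0 0;0 0 0 0 0 0;0 0 0 0 0 0' && python3 go.py 673.5 -108.5 130 84.2
```

```text
time_s: 22.68
eef_pos: [0.4922, -0.443, 0.0181]
tool_rot: [-0.0, 0.742, 0.67, -0.0]
ft_force: [-0.3, 0.0, -0.8]
gripper_width: 0.6
grip_force: 0.0
time_s: 23.35
eef_pos: [0.4925, -0.4432, 0.0185]
tool_rot: [0.0, 0.742, 0.67, 0.0]
ft_force: [-1.0, -0.5, 1.8]
gripper_width: 0.21
grip_force: 20.0
time_s: 23.85
eef_pos: [0.4933, -0.4442, 0.1254]
tool_rot: [0.002, 0.742, 0.67, 0.0]
ft_force: [0.5, 0.7, -1.6]
gripper_width: 0.205
grip_force: 20.0
t 23.85 pos [ 493.3 -444.2  125.4] psi 84.2 q7 0.84 F [ 0.5  0.7 -1.6]
tool delta [ 0.3522  0.1453 -0.005 ] rotvec [ 0.003  0.002 -0.   ] rows >= 10.0 1.0
```

```bash
python3 -m handwheel '.02 .008 -.025 0 0 0;.0368 .0152 0 0 0 0;.0368 .0152 0 0 0 0;.0368 .0152 0 0 0 0;.0368 .0152 0 0 0 0;.0368 .0152 0 0 0 0;.0368 .0152 0 0 0 0;.0368 .0152 0 0 0 0;.0368 .0152 0 0 0 0;.0368 .0152 0 0 0 0' && python3 -m handwheel '0 0 .02 0 0 0;0 0 .03 0 0 0;0 0 .02 0 0 0;0 0 0 0 0 0;0 0 0 0 0 0' && python3 go.py 673.5 -108.5 62 84.2
```

```text
time_s: 24.68
eef_pos: [0.6713, -0.106, 0.1461]
tool_rot: [-0.001, 0.742, 0.67, -0.001]
ft_force: [0.4, -0.7, -0.0]
gripper_width: 0.206
grip_force: 20.0
time_s: 25.1
eef_pos: [0.67, -0.108, 0.0759]
tool_rot: [-0.002, 0.742, 0.67, -0.002]
ft_force: [-0.2, 0.4, -0.1]
gripper_width: 0.209
grip_force: 20.0
t 25.1 pos [ 670.  -108.    75.9] psi 84.2 q7 0.3 F [-0.2  0.4 -0.1]
tool delta [-0.0001  0.0036  0.0139] rotvec [-0.005 -0.    -0.   ] rows >= 1.0 1.0
```

Home is expected at a TCP height of about 0.0585.

```bash
python3 -m handwheel '0 .0015 .006 0 0 0;0 0 .004 0 0 0;0 0 .003 0 0 0;0 0 .001 0 0 0;0 0 0 0 0 0;0 0 0 0 0 0' && python3 go.py 673.5 -108.5 59 84.2
```

```text
time_s: 25.6
eef_pos: [0.6736, -0.1085, 0.0647]
tool_rot: [0.0, 0.742, 0.67, 0.0]
ft_force: [0.8, -0.8, -0.9]
gripper_width: 0.205
grip_force: 20.0
t 25.6 pos [ 673.6 -108.5   64.7] psi 84.2 q7 0.31 F [ 0.8 -0.8 -0.9]
tool delta [ 0.     -0.0001  0.0057] rotvec [ 0.001 -0.    -0.   ] rows >= 1.0 1.0
```

```bash
python3 -m handwheel '0 0 .002 0 0 0;0 0 .0015 0 0 0;0 0 .001 0 0 0;0 0 .0005 0 0 0;0 0 0 0 0 0;0 0 0 0 0 0' && python3 -m handwheel '0 0 .0006 0 0 0;0 0 .0006 0 0 0;0 0 0 0 0 0;0 0 0 0 0 0'
```

```text
time_s: 26.1
eef_pos: [0.6734, -0.1085, 0.0592]
tool_rot: [-0.0, 0.742, 0.67, -0.0]
ft_force: [0.7, 0.2, -1.2]
gripper_width: 0.206
grip_force: 20.0
time_s: 26.43
eef_pos: [0.6735, -0.1085, 0.0585]
tool_rot: [0.0, 0.742, 0.67, 0.0]
ft_force: [-1.2, 0.7, 4.2]
gripper_width: 0.204
grip_force: 20.0
```

Contact at the expected height. Release, rise, move aside and look.

```bash
python3 -m handwheel '0 0 0 0 0 0;0 0 0 0 0 0;0 0 0 0 0 0;0 0 0 0 0 0;0 0 0 0 0 0;0 0 0 0 0 0' 0.6 && python3 -m handwheel '0 0 -.01 0 0 0;0 0 -.025 0 0 0;0 0 -.035 0 0 0;0 0 -.035 0 0 0;.035 0 0 0 0 0;.035 0 0 0 0 0;.035 0 0 0 0 0;.035 0 0 0 0 0;.035 0 0 0 0 0;.03 0 0 0 0 0' && python3 -m handwheel '.03 0 0 0 0 0;.03 0 0 0 0 0;.03 0 0 0 0 0;0 0 0 0 0 0;0 0 0 0 0 0'; python3 - <<'E'
from h import *
d=grab('top');C=cloud(d)
save(cv2.resize(d['color'],(800,600),interpolation=2),'end.png')
for n,c,R in(('RL',(.6,-.2857),.05),('RS',(.6735,-.1085),.035),('SQ',(.449,-.105),.04),('OB',(.496,.446),.036)):
    D=C[...,:2]-np.array(c); r=np.hypot(*D.transpose(2,0,1)); a=np.arctan2(D[...,1],D[...,0])
    print(n,[(np.median(C[(r<R)&(r>.02)&(np.abs(a-(q-3.5)*np.pi/4)<.39)][:,2])*1000).round(1) for q in range(8)])
E
```

```text
time_s: 26.93
eef_pos: [0.6733, -0.1085, 0.0579]
tool_rot: [-0.0, 0.742, 0.67, -0.0]
ft_force: [0.3, -1.2, -0.6]
gripper_width: 0.583
grip_force: 0.0
time_s: 27.77
eef_pos: [0.6942, 0.0987, 0.164]
tool_rot: [-0.0, 0.741, 0.671, 0.001]
ft_force: [0.4, -0.6, -0.3]
gripper_width: 0.598
grip_force: 0.0
time_s: 28.18
eef_pos: [0.7028, 0.1883, 0.1633]
tool_rot: [-0.0, 0.74, 0.672, 0.0]
ft_force: [1.4, -0.2, -0.1]
gripper_width: 0.6
grip_force: 0.0
RL [np.float64(56.5), np.float64(57.5), np.float64(57.0), np.float64(57.2), np.float64(57.3), np.float64(56.8), np.float64(57.0), np.float64(57.0)]
RS [np.float64(52.0), np.float64(51.5), np.float64(52.0), np.float64(52.6), np.float64(51.3), np.float64(52.3), np.float64(51.4), np.float64(51.7)]
SQ [np.float64(57.3), np.float64(56.8), np.float64(55.9), np.float64(56.6), np.float64(56.5), np.float64(57.2), np.float64(57.5), np.float64(57.4)]
OB [np.float64(nan), np.float64(nan), np.float64(nan), np.float64(nan), np.float64(nan), np.float64(nan), np.float64(nan), np.float64(nan)]
  return _methods._mean(a, axis=axis, dtype=dtype,
  ret = ret.dtype.type(ret / rcount)
```

View pics/end.png

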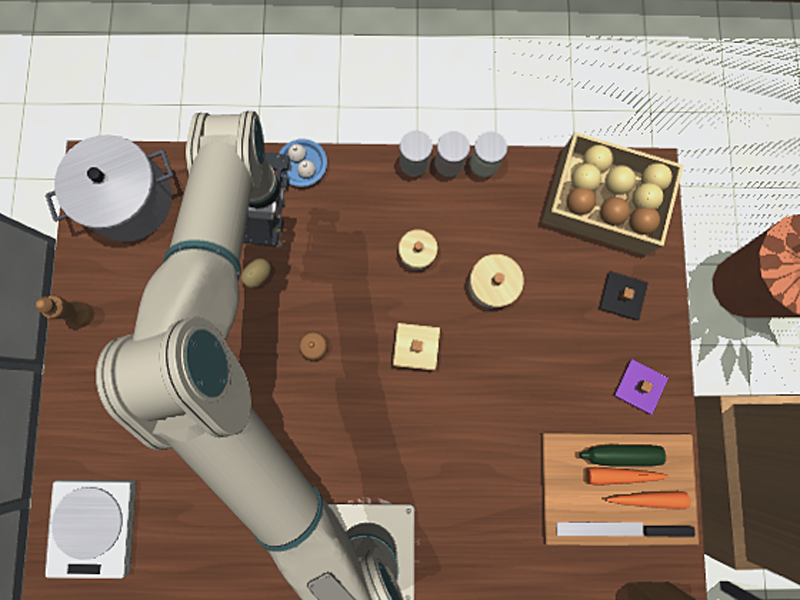

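The small lid (418,249), large lid (497,281) and square lid (416,347) all lie level at their home heights. The onion (313,346) and potato (256,273) have not moved. The oblong lid, hidden under the raised arm here, was checked earlier. Handing in.

```bash
python3 -c "
from rig import robot
print(robot.close_job())"
```

```text
the job is handed in; nothing more can be done
None
```

All four dishes are covered with their own lids and the job is handed in at about 28 s; three lids measured level and home in the last picture, and the oblong one, hidden by the arm then, in an earlier one.

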